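Open a child-resistant solvent bottle in its tilted stand

TASK

Get the solvent bottle in the tilted grey stand ready for use: lift the upside-down measuring cup off its cap and stand it, still mouth down, wholly on the white board. Then open the bottle's child-resistant cap, pressing it down while turning it anticlockwise, lift it off and set it down flat, top up, in the round steel dish. Do not drop either of them, and leave the other things on the bench where they are.

Things in the scene. Friction and masses are not known exactly. Their poses are not given: they have to be found in the camera images.
- neck (a point): Centre of the rim of the bottle's neck. A square white plastic bottle, 61 mm wide, is pinched in a fixed grey printed stand, leaning 30 degrees from vertical, roughly towards the robot. z points out of the neck along the bottle's axis; cap and cup sit on this axis. The neck, 26 mm across, runs down to 34 mm below the rim, where the shoulder widens.
- cup_centre (a point): Middle (half-way up, on the axis) of the translucent measuring cup, loosely upside down over the cap (1.5 mm play): 42 mm tall, 52 mm across at the closed end, 54 at the mouth plus a 1.5 mm lip, 25 g. z points to its closed end; at the start this is the bottle's axis, the middle 5 mm below the neck rim. Draw it off along that axis by at least 42 mm.
- cup: The same cup; origin at the centre of its mouth, z towards its closed end.
- cap_centre (a point): Middle of the white ribbed cap's outer shell: 47 mm across, 34 mm tall, 45 g with the inner cap; z out of its top. On the bottle it lies 3 mm below the neck rim, the shell's top 14 mm above the rim, its lower edge 20 mm below. Unpressed, the shell only spins idly on the inner cap. Once unlocked the whole cap lifts off along the axis, clear of the neck after 35 mm.
- cap: Inner cap, hidden in the shell; origin on the axis, 4 mm above the shell's middle, at the neck rim when shut; z along the axis. Its lower edge, on which the cap stands, is 22 mm below the origin. Shut, its x axis is that of neck; it unlocks after turning about 40 degrees anticlockwise (seen from above its top), and up to 120 does no harm.
- cap_press (a joint): How far the shell is pressed down, m: 0 at rest, 0.004 fully down, against a spring (4 N at first, 10 N at the end; 15 N holds it down firmly). Kept fully down it grips the inner cap after up to 25 degrees of idle turn, so 70 to 80 degrees anticlockwise in all open it. Several goes are possible: turned back unpressed, it leaves the inner cap where it is.
- board_top (a point): Centre of the top face of the white plastic board, 130 x 130 mm and 8 mm thick, lying on the mat; z is up and x, y run along its sides. The top is 11 mm above the table top.
- dish_floor (a point): Centre of the inner floor of the round steel parts dish: rim 150 mm across and 18 mm high, flat floor 126 mm across, 6 mm above the table top; the floor is 15 mm below the rim.
- tape: Bystander: roll of amber tape lying flat, 80 mm across, 19 mm high.
- spool: Bystander: empty black spool standing up, 52 mm across, 47 mm high.
- pcb: Bystander: copper-clad board, 75 x 50 x 3 mm.
- amber: Bystander: small upright amber bottle, 42 mm across, 100 mm tall.
- driver: Bystander: screwdriver lying flat, 160 mm long.
- cells: Bystander: black holder with two cells, 78 x 42 mm, 20 mm high.
- marker: Bystander: white marker pen with its cap on, lying, 130 mm long.
There are look-alikes about, which are no part of the job. Of the things shaped like the part that bears dish_floor, the bare steel one is meant.

How it is judged:
By the outcome, as a careful person would: the job done as asked, in the order asked, and still so for the second after the job is handed in, with the robot touching nothing.
It also fails if it takes over 58 s, if anything falls off the work surface, if the arm or the gripper's body presses on something with over 40 N, if the wrist force passes 120 N, or if a joint passes its speed limit or range.

ROBOT

A 6-joint arm with a two-finger parallel gripper is mounted at the origin on the work surface. World frame = base frame: x ahead of the robot, y to its left, z up, the work surface at z = 0. Lengths are in mm, angles in rad, forces in N, time in s.
With the tool pointing down it reaches from about 200 to 875 mm from the base axis. Payload 3.4 kg.
Tool frame: the origin (TCP) lies midway between the tips of the shut fingers; the grasp point (between the pads) lies 19 mm behind it; z points along the fingers, y is the line along which they close (so a half turn about z gives the same grasp; the last joint's range is limited). The gripper opens to 94 mm and grips with 3 to 60 N. Pads are 16 mm wide; open, the fingers measure 119 mm over their backs; the gripper's body (75 mm by 177 mm) begins 78 mm behind the grasp point.
Start: joints at [1.107, 0.276, 1.505, -0, 1.361, -0.121], TCP at [193.292, 541.578, 174.793] pointing down, gripper open.
Joint ranges: [-2.89, 2.89], [-0.75, 2.08], [0.22, 2.7], [-1.18, 4.32], [0.11, 2.71], [-2.7, 2.7]. Speed limits (rad/s): [2.57, 2.57, 3.14, 3.14, 3.14, 3.14].

INTERFACE

Orientations are given as a rotation vector (axis times angle).
In Python, from cell import robot gives the robot as it stands. The module is installed in compiled form; this text tells all that it offers.
- The arm moves only by the tool send_rows, never from a script. Its argument "commands" is a list of rows, each an object with "rot": the turn, a rotation vector about the tool's x, y, z in degrees, a list of three; "slide": the shift along the tool's x, y, z in m, a list of three; "fingers": the closure, from -1 (fully open) to 1 (shut). A call has 1 to 5 rows; each row shifts and turns the commanded pose from where the row before left it, along the tool's axes as they then stand; what a row does not reach is not made up. A row lasts 1/10 s, in which the tool goes at most 50 mm and 8.59 degrees, less where a joint would pass 70% of its speed; a pose out of reach is approached as far as the arm can. A call is refused whole if a number of a shift passes 0.05 or a number of a turn 8.59, either way. A call with a gripper value outside its range is refused whole. The fingers move at their own pace and stop on an object; "force" is the grip in N (left out, the last holds). Time passes only in rows, so rows that do not move let the fingers close. It gives the time, the measured TCP pose, the force, the opening and the grip force at its end, in the units of the state.
- robot.sense(): the state, without advancing time (a new reading comes with each control period).
- robot.read_camera(name): name is "scene" or "top" or "wrist"; returns the picture (384x512x3 uint8, red, green, blue); there is no depth.
- robot.camera_params(name): a dict with "mtx" (3x3 intrinsics, pixels), "k1" (the pictures are not rectified: a ray, as slopes to the right and down, at radius r is drawn at 1 + k1 r^2 times it, then the intrinsics apply), "R" (3x3) and "t" (3): a world point X has camera coordinates R X + t. Camera axes: x right, y down, z forward; pixel columns grow to the right and rows downward; lengths in mm; the calibration is good to about 2 mm. A picture is of the moment at which its call begins: read the wrist's pose just before it. camera_params takes no time and is no camera call; for the wrist camera it gives the pose at the moment of the call.
- robot.sign_off(): hands the job in; it is judged then, once.
The state is a dict: "t": time; "joints": joint angles; "qvel": joint speeds; "tau": joint torques, N m; "eef_pos": TCP position; "orientation": TCP orientation; "contact_force": force on the tool from outside, world axes, zero at the start; "moment": the same for the moment, N m; "grip_width": opening from 0.0 (shut) to 1.0 (fully open); "gripper_force": force on a finger pad.
Only numpy, scipy, OpenCV 4.12 (cv2) and the standard library are available. Lean on these libraries where they do the work, as an engineer would, in place of code of your own. Each camera call takes 0.05 s, during which the arm holds its last target. There are 200 camera calls.

## Working session

There is one attempt and no reset: what is moved stays moved. The work goes in short steps, Python scripts to look and compute and a tool call to move; the robot and the scene stay as the last step left them, time stands still between calls to the robot, and variables do not carry over. Pictures are saved under pics/ and viewed, at most 10 in all, crops included, and the job is handed in when it is done.

Besides the shell and the picture viewer there is one more tool, called in YAML: its name, and indented under it one key for each argument. send_rows: Moves the arm, as the interface text tells. Its arguments: {"type":"object","properties":{"commands":{"type":"array"},"force":{"type":"number"}},"required":["commands"]}

```bash
mkdir -p pics; python3 - <<'E'
from cell import robot
import cv2,numpy as np
for n in ("scene","top","wrist"):
    p=robot.camera_params(n); print(n,np.round(p["mtx"],1).tolist(),p["k1"],np.round(p["R"],3).tolist(),np.round(p["t"],1))
    im=robot.read_camera(n); cv2.imwrite(f"pics/{n}0.png",im[:,:,::-1])
a=cv2.imread("pics/scene0.png");b=cv2.imread("pics/top0.png")
cv2.imwrite("pics/s.png",cv2.resize(a,(800,600),interpolation=cv2.INTER_CUBIC))
cv2.imwrite("pics/t.png",cv2.resize(b,(800,600),interpolation=cv2.INTER_CUBIC))
print(robot.sense())
E
```

```text
scene [[424.2, 0.0, 260.9], [0.0, 424.2, 194.5], [0.0, 0.0, 1.0]] -0.05966167022135314 [[0.696, 0.717, 0.012], [0.47, -0.443, -0.764], [-0.543, 0.537, -0.646]] [-258.6 -176.3 1665.1]
top [[382.5, 0.0, 256.1], [0.0, 382.5, 192.4], [0.0, 0.0, 1.0]] 0.024087688255215036 [[0.015, -1.0, -0.004], [-0.993, -0.014, -0.115], [0.115, 0.005, -0.993]] [-139.8  464.5 1364.4]
wrist [[305.9, 0.0, 257.0], [0.0, 305.9, 192.7], [0.0, 0.0, 1.0]] -0.008919161807249791 [[0.334, 0.943, -0.002], [0.908, -0.321, 0.27], [0.254, -0.092, -0.963]] [-575.1  -28.6  391.4]
{'t': 0.15, 'joints': array([ 1.10701259e+00,  2.76438408e-01,  1.50579508e+00,  2.50648145e-06,
        1.36069843e+00, -1.21000591e-01]), 'qvel': array([ 0.00146276, -0.00116376, -0.00348763,  0.00026301,  0.00105872,
        0.00010577]), 'tau': array([ 1.53525907e-03, -4.04927909e+01, -2.37431180e+01,  7.04247435e-02,
        3.15521169e-02, -9.43230270e-05]), 'eef_pos': array([193.06649954, 541.14481098, 174.12876049]), 'orientation': array([-5.35744711e-01, -3.09517977e+00,  2.01307109e-03]), 'contact_force': array([-0.00893734,  0.96475055, -0.44047544]), 'moment': array([-0.03531078,  0.02600552,  0.00288367]), 'gripper_force': 0.0, 'grip_width': 0.9997540849952385}
```

View pics/s.png

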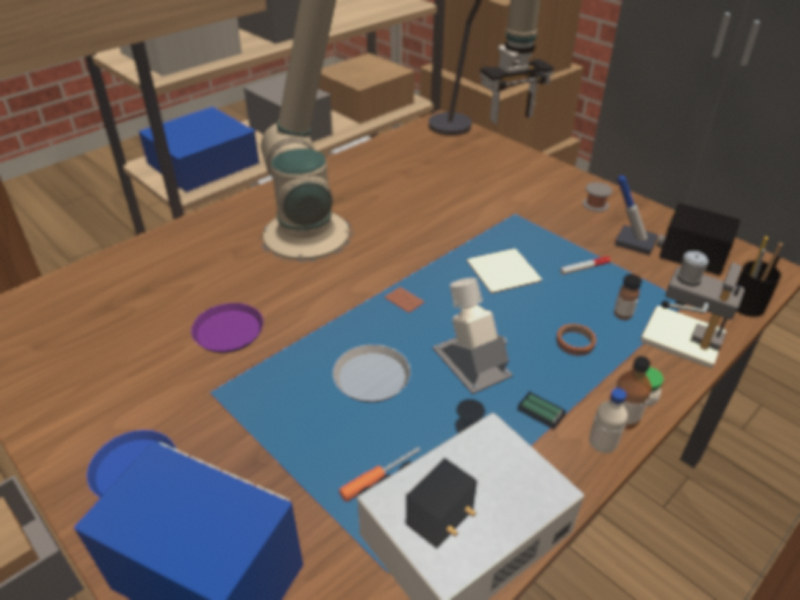

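View pics/t.png

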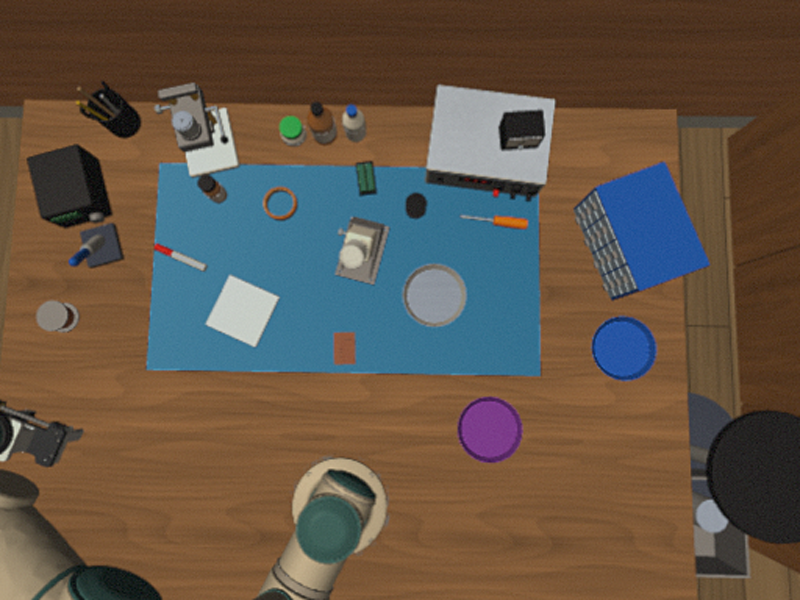

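The scene view shows the stand with bottle and cup (cup near (466,292) of the 800x600 picture), dish (372,373) and board (505,270). In the top view the cup is at (352,252), dish (434,295), board (242,311). The other things on the mat are clear. Next I enlarge crops of the cup.

```bash
python3 - <<'E'
import cv2,numpy as np
a=cv2.imread("pics/scene0.png");b=cv2.imread("pics/top0.png")
A=cv2.resize(a[165:255,270:350],(0,0),fx=6,fy=6,interpolation=cv2.INTER_CUBIC)
B=cv2.resize(b[130:190,205:255],(0,0),fx=6,fy=6,interpolation=cv2.INTER_CUBIC)
B=cv2.copyMakeBorder(B,0,180,0,0,cv2.BORDER_CONSTANT)
cv2.imwrite("pics/crop1.png",np.hstack([A,B]))
E
```

```text
(no output)
```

View pics/crop1.png

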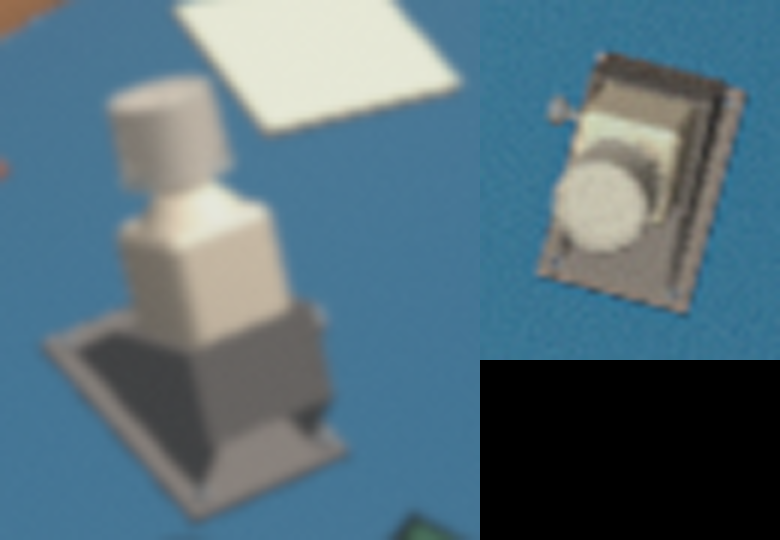

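```bash
cat > h.py <<'E'
import numpy as np, cv2
from cell import robot
from scipy.spatial.transform import Rotation as Rn
from scipy.optimize import least_squares
def ray(p,u):
    K=np.array(p["mtx"]);s=(np.array(u,float)-K[:2,2])/K[[0,1],[0,1]];d=s.copy()
    for _ in range(20): s=d/(1+p["k1"]*(s@s))
    R=np.array(p["R"]);v=R.T@np.r_[s,1];return -R.T@np.array(p["t"]),v/np.linalg.norm(v)
def onz(p,u,z):
    c,v=ray(p,u);return c+v*(z-c[2])/v[2]
def proj(p,X):
    K=np.array(p["mtx"]);x=np.array(p["R"])@X+np.array(p["t"]);s=x[:2]/x[2];s=s*(1+p["k1"]*(s@s));return K[:2,:2]@s+K[:2,2]
def tri(l):
    A=0;b=0
    for p,u in l:
        c,v=ray(p,u);M=np.eye(3)-np.outer(v,v);A=A+M;b=b+M@c
    return np.linalg.solve(A,b)
E
python3 - <<'E'
from h import *
np.set_printoptions(precision=1,suppress=True)
T=robot.camera_params("top");S=robot.camera_params("scene")
f=lambda u:((np.array(u)+.5)*.64-.5)
c1=lambda u:np.array([270,165])+(np.array(u)+.5)/6-.5
c2=lambda u:np.array([205-80,130])+(np.array(u)+.5)/6-.5
q=[onz(T,f(u),11) for u in [(233,276),(279,299),(255,346),(206,322)]]
print("board",np.array(q),np.mean(q,0),[np.linalg.norm(q[i]-q[i-1]) for i in range(4)])
print("board scene",[onz(S,c1(u),11) for u in [(175,10),(265,132),(462,82)]])
print("dish",onz(T,f((434.5,295)),21),onz(S,f((371.5,373)),15))
print("dish edges",[onz(T,f(u),21) for u in [(403,295),(466,295),(434.5,264),(434.5,326)]])
st=[onz(T,c2(u),7) for u in [(541,273),(600,55),(690,310),(745,92)]]
print("stand",np.array(st),st[0]-st[1],st[2]-st[3])
for a in [(541,273),(690,310)]: print(onz(T,c2(a),7))
print("stand scene",[onz(S,c1(u),7) for u in [(45,345),(195,520),(345,455)]])
t=tri([(T,c2((600,205))),(S,c1((160,93)))]);print("cup top",t,proj(T,t)-c2((600,205)),proj(S,t)-c1((160,93)))
for n,u,z in [("tape",(280,204),19),("spool",(416,205),50),("pcb",(344,348),6),("amber",(211,188),60),("cells",(366,178),20)]: print(n,onz(T,f(u),z))
E
```

```text
board [[521.7 263.5  11. ]
 [468.6 153.   11. ]
 [357.5 204.6  11. ]
 [412.  321.4  11. ]] [439.9 235.6  11. ] [np.float64(124.10231459401581), np.float64(122.67140134483334), np.float64(122.50657786377312), np.float64(128.90030007604236)]
board scene [array([362.4, 203.9,  11. ]), array([478.5, 153.1,  11. ]), array([528.8, 275.7,  11. ])]
dish [ 482.  -212.4   21. ] [ 485.3 -209.1   15. ]
dish edges [array([ 480.9, -138.7,   21. ]), array([ 483., -286.,   21.]), array([ 555.5, -211.8,   21. ]), array([ 409.4, -213. ,   21. ])]
stand [[ 531.    21.3    7. ]
 [ 669.2  -11.8    7. ]
 [ 509.2  -71.2    7. ]
 [ 646.9 -102.8    7. ]] [-138.2   33.2    0. ] [-137.7   31.6    0. ]
[531.   21.3   7. ]
[509.2 -71.2   7. ]
stand scene [array([511.9, -64.9,   7. ]), array([ 649.6, -100.3,    7. ]), array([672.9, -12. ,   7. ])]
cup top [543.4 -27.9 174.7] [-0.4 -0.4] [-0.6  0.1]
tape [695.5 157.4  19. ]
spool [ 689.  -166.1   50. ]
pcb [355.9  -2.4   6. ]
amber [719.5 309.5  60. ]
cells [761.9 -46.2  20. ]
```

Board at about (442,237), dish at about (484,-211), and the top of the cup at about (543,-28,175) with lean azimuth about 166.7°. Next I plan a pre-grasp pose on the axis.

```bash
cat >> h.py <<'E'
np.set_printoptions(precision=2,suppress=True)
AZ=np.deg2rad(166.7); LH=np.array([np.cos(AZ),np.sin(AZ),0]); A=.5*LH+np.array([0,0,np.sqrt(.75)])
TOP=np.array([543.4,-27.9,174.7])   # cup closed end centre
def tilt(roll=0):
    y=-np.sqrt(.75)*LH+np.array([0,0,.5]); z=-A; x=np.cross(y,z)
    return Rn.from_matrix(np.c_[x,y,z])*Rn.from_euler('z',roll,degrees=True)
def rel(P,R,s=None):
    s=s or robot.sense(); R0=Rn.from_rotvec(s["orientation"]);rv=(R0.inv()*R).as_rotvec(degrees=True)
    print("t",s["t"],"pos",s["eef_pos"],"j",s["joints"],"F",s["contact_force"],"grip",s["grip_width"]*94,s["gripper_force"])
    d=P-s["eef_pos"]
    print("rot",rv,np.linalg.norm(rv),"| slide now axes",R0.inv().apply(d)/1000,"| slide target axes",R.inv().apply(d)/1000)
E
python3 - <<'E'
from h import *
rel(TOP+A*110,tilt())
E
```

```text
t 0.15 pos [193.07 541.14 174.13] j [ 1.11  0.28  1.51  0.    1.36 -0.12] F [-0.01  0.96 -0.44] grip 93.97688398955242 0.0
rot [-24.5  -21.82  81.61] 87.95786897492818 | slide now axes [-0.47 -0.42 -0.1 ] | slide target axes [-0.47  0.41  0.13]
```

send_rows:
  commands:
    - {"rot": [0,0,0],"slide": [-0.0335,-0.03,-0.007],"fingers": -1}
    - {"rot": [0,0,0],"slide": [-0.0335,-0.03,-0.007],"fingers": -1}
    - {"rot": [0,0,0],"slide": [-0.0335,-0.03,-0.007],"fingers": -1}
    - {"rot": [0,0,0],"slide": [-0.0335,-0.03,-0.007],"fingers": -1}
    - {"rot": [0,0,0],"slide": [-0.0335,-0.03,-0.007],"fingers": -1}

```text
t: 0.65
eef_pos: [300.9, 342.3, 209.9]
orientation: [0.535, 3.096, -0.0]
contact_force: [0.7, 0.7, -0.8]
grip_width: 1.001
gripper_force: 0.0
```

send_rows:
  commands:
    - {"rot": [0,0,0],"slide": [-0.0335,-0.03,-0.007],"fingers": -1}
    - {"rot": [0,0,0],"slide": [-0.0335,-0.03,-0.007],"fingers": -1}
    - {"rot": [0,0,0],"slide": [-0.0335,-0.03,-0.007],"fingers": -1}
    - {"rot": [0,0,0],"slide": [-0.0335,-0.03,-0.007],"fingers": -1}
    - {"rot": [0,0,0],"slide": [-0.0335,-0.03,-0.007],"fingers": -1}

```text
t: 1.15
eef_pos: [408.3, 144.7, 245.0]
orientation: [0.536, 3.095, 0.001]
contact_force: [0.4, 0.7, -0.7]
grip_width: 0.999
gripper_force: 0.0
```

send_rows:
  commands:
    - {"rot": [0,0,0],"slide": [-0.0335,-0.03,-0.007],"fingers": -1}
    - {"rot": [0,0,0],"slide": [-0.0335,-0.03,-0.007],"fingers": -1}
    - {"rot": [0,0,0],"slide": [-0.0335,-0.03,-0.007],"fingers": -1}
    - {"rot": [0,0,0],"slide": [-0.0335,-0.03,-0.007],"fingers": -1}
    - {"rot": [-2.23,-1.98,7.42],"slide": [0,0,0],"fingers": -1}

```text
t: 1.65
eef_pos: [498.1, -16.2, 272.1]
orientation: [0.736, 3.009, 0.048]
contact_force: [-0.5, 1.3, -1.0]
grip_width: 1.002
gripper_force: 0.0
```

send_rows:
  commands:
    - {"rot": [-2.23,-1.98,7.42],"slide": [0,0,0],"fingers": -1}
    - {"rot": [-2.23,-1.98,7.42],"slide": [0,0,0],"fingers": -1}
    - {"rot": [-2.23,-1.98,7.42],"slide": [0,0,0],"fingers": -1}
    - {"rot": [-2.23,-1.98,7.42],"slide": [0,0,0],"fingers": -1}
    - {"rot": [-2.23,-1.98,7.42],"slide": [0,0,0],"fingers": -1}

```text
t: 2.15
eef_pos: [493.5, -12.0, 272.5]
orientation: [1.55, 2.439, 0.278]
contact_force: [0.2, -0.1, 0.2]
grip_width: 1.0
gripper_force: 0.0
```

send_rows:
  commands:
    - {"rot": [-2.23,-1.98,7.42],"slide": [0,0,0],"fingers": -1}
    - {"rot": [-2.23,-1.98,7.42],"slide": [0,0,0],"fingers": -1}
    - {"rot": [-2.23,-1.98,7.42],"slide": [0,0,0],"fingers": -1}
    - {"rot": [-2.23,-1.98,7.42],"slide": [0,0,0],"fingers": -1}
    - {"rot": [-2.23,-1.98,7.42],"slide": [0,0,0],"fingers": -1}

```text
t: 2.65
eef_pos: [493.1, -11.9, 272.5]
orientation: [2.12, 1.665, 0.452]
contact_force: [-0.1, -0.4, -0.8]
grip_width: 1.002
gripper_force: 0.0
```

```bash
python3 - <<'E'
from h import *
rel(TOP+A*110,tilt())
p=robot.camera_params("wrist"); im=robot.read_camera("wrist")
np.save("w1.npy",{k:np.array(v) for k,v in p.items()},allow_pickle=True)
cv2.imwrite("pics/w1.png",cv2.resize(im[:,:,::-1],(0,0),fx=1.5,fy=1.5,interpolation=cv2.INTER_CUBIC))
E
```

```text
t 2.65 pos [493.09 -11.93 272.53] j [-0.12 -0.2   1.91 -0.07  0.91  0.15] F [-0.15 -0.4  -0.84] grip 94.15759106364793 0.0
rot [ 0.09 -0.03 -0.42] 0.4317939650792863 | slide now axes [-0. -0.  0.] | slide target axes [-0. -0.  0.]
```

View pics/w1.png

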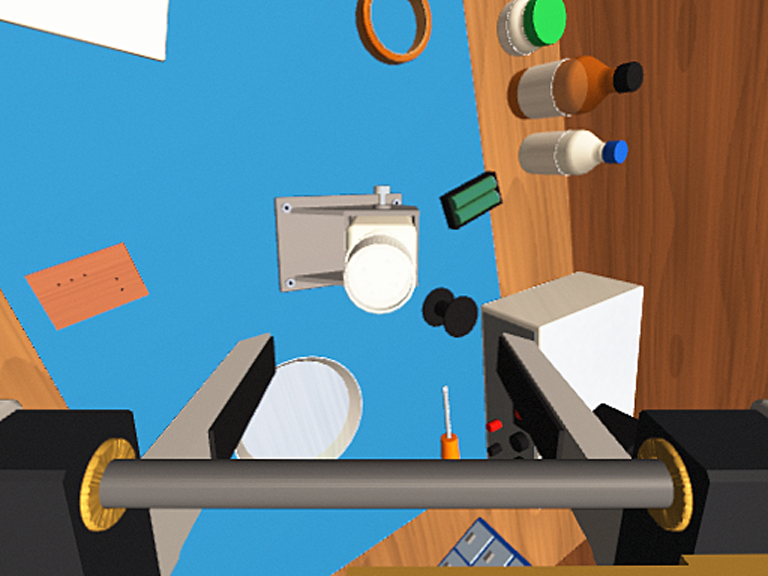

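The wrist picture shows the cup's closed end as a disc about (380,276), x 345–414, with the stand tilted to the left. I overlay the model outlines in all three views to check them.

```bash
cat > ov.py <<'E'
from h import *
def circ(c,ax,r):
    u=np.cross(ax,[0,0,1.]);u/=np.linalg.norm(u);v=np.cross(ax,u)
    return [c+r*(np.cos(t)*u+np.sin(t)*v) for t in np.linspace(0,2*np.pi,60)]
def crop(im,p,c,w,h,f,rings):
    x0,y0=int(c[0]-w/2),int(c[1]-h/2); o=cv2.resize(im[y0:y0+h,x0:x0+w],(0,0),fx=f,fy=f,interpolation=cv2.INTER_CUBIC)
    for r,col in rings:
        q=np.array([(proj(p,X)-[x0,y0]+.5)*f-.5 for X in r]);cv2.polylines(o,[np.int32(np.round(q*8))],True,col,1,cv2.LINE_AA,3)
    return o
E
python3 - <<'E'
from ov import *
W=np.load("w1.npy",allow_pickle=True).item()
w=cv2.resize(cv2.imread("pics/w1.png"),(512,384),interpolation=cv2.INTER_AREA)
rings=[(circ(TOP,A,26),(0,0,255)),(circ(TOP-42*A,A,28),(0,200,0))]
o=[crop(w,W,proj(W,TOP-20*A),66,80,6,rings),crop(cv2.imread("pics/scene0.png"),robot.camera_params("scene"),proj(robot.camera_params("scene"),TOP-20*A),33,40,12,rings)]
cv2.imwrite("pics/ov1.png",np.hstack(o))
print(proj(W,TOP)*1.5+.25)
E
```

```text
[381.67 281.14]
```

View pics/ov1.png

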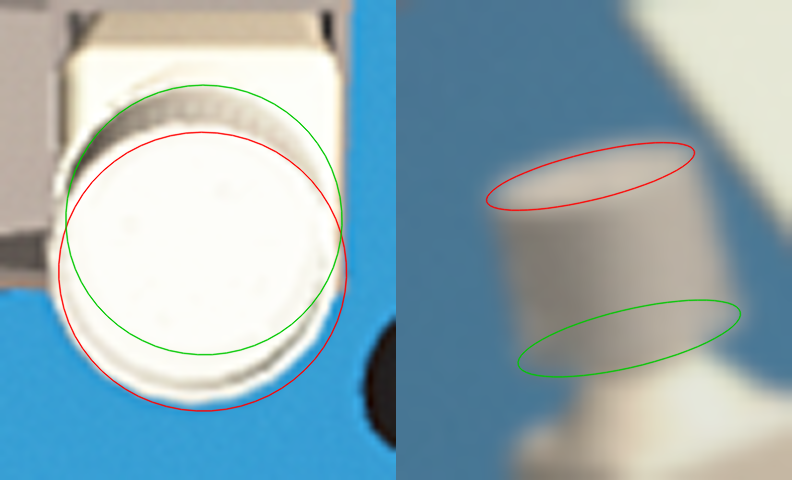

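send_rows:
  commands:
    - {"rot": [0,0,0],"slide": [0.0014,-0.0013,0.03],"fingers": -1}
    - {"rot": [0,0,0],"slide": [0,0,0.03],"fingers": -1}
    - {"rot": [0,0,0],"slide": [0,0,0.03],"fingers": -1}
    - {"rot": [0,0,0],"slide": [0,0,0],"fingers": -1}

```text
t: 3.1
eef_pos: [535.1, -20.3, 189.7]
orientation: [2.119, 1.679, 0.443]
contact_force: [-0.3, 0.4, -0.4]
grip_width: 0.997
gripper_force: 0.0
```

```bash
python3 - <<'E'
from ov import *
s=robot.sense();R=tilt().as_matrix();TOP=TOP+1.4*R[:,0]-1.3*R[:,1]
print(TOP);rel(TOP-37*A,tilt(),s)
W=robot.camera_params("wrist");w=robot.read_camera("wrist")[:,:,::-1]
rings=[(circ(TOP,A,26),(0,0,255)),(circ(TOP-42*A,A,28),(0,200,0))]
cv2.imwrite("pics/ov2.png",crop(w,W,proj(W,TOP-15*A),200,150,4,rings))
E
```

```text
[542.63 -26.28 174.05]
t 3.1 pos [535.09 -20.27 189.73] j [-0.13 -0.07  2.01 -0.08  0.69  0.15] F [-0.29  0.41 -0.37] grip 93.76289284638362 0.0
rot [-0.48 -0.07  0.07] 0.4901033987611581 | slide now axes [-0.    0.    0.05] | slide target axes [-0.   -0.    0.05]
```

View pics/ov2.png

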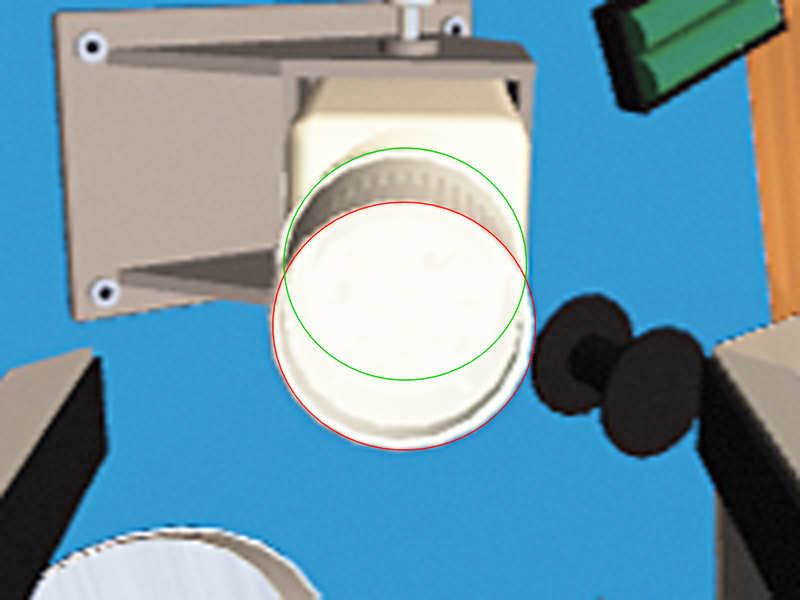

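The outlines match the cup closely: red on the rim at (403,325), fingertips symmetric about 405. I print the remaining slide with finer digits.

```bash
sed -i 's/TOP=np.array.*/TOP=np.array([542.63,-26.28,174.05])/; s/apply(d)\/1000/apply(d)/g' h.py; python3 -c "
from h import *
rel(TOP-37*A,tilt())"
```

```text
t 3.15 pos [535.86 -20.3  192.03] j [-0.13 -0.07  2.01 -0.08  0.69  0.15] F [-0.23 -0.08 -0.11] grip 94.0635021249238 0.0
rot [-0.28 -0.08  0.04] 0.2950082009643416 | slide now axes [-4.34 -1.82 56.55] | slide target axes [-4.26 -2.09 56.55]
```

send_rows:
  commands:
    - {"rot": [0,0,0],"slide": [-0.0043,-0.002,0.0],"fingers": -1}
    - {"rot": [0,0,0],"slide": [0,0,0.02],"fingers": -1}
    - {"rot": [0,0,0],"slide": [0,0,0.02],"fingers": -1}
    - {"rot": [0,0,0],"slide": [0,0,0.016],"fingers": -1}
    - {"rot": [0,0,0],"slide": [0,0,0],"fingers": -1}

```text
t: 3.65
eef_pos: [561.2, -30.7, 144.6]
orientation: [2.115, 1.673, 0.45]
contact_force: [-0.3, 0.3, -0.2]
grip_width: 1.0
gripper_force: 0.0
```

```bash
python3 -c "
from h import *
rel(TOP-37*A,tilt())"
```

```text
t 3.65 pos [561.25 -30.68 144.56] j [-0.15  0.02  2.06 -0.08  0.54  0.14] F [-0.31  0.29 -0.16] grip 94.03156055081881 0.0
rot [-0.04 -0.09 -0.04] 0.10617901826875481 | slide now axes [-0.01 -1.82  1.9 ] | slide target axes [-0.   -1.82  1.89]
```

send_rows:
  commands:
    - {"rot": [0,0,0],"slide": [0,0,0],"fingers": 1}
    - {"rot": [0,0,0],"slide": [0,0,0],"fingers": 1}
    - {"rot": [0,0,0],"slide": [0,0,0],"fingers": 1}
    - {"rot": [0,0,0],"slide": [0,0,0],"fingers": 1}
    - {"rot": [0,0,0],"slide": [0,0,0],"fingers": 1}
  force: 8

```text
t: 4.15
eef_pos: [561.5, -30.3, 145.2]
orientation: [2.115, 1.672, 0.451]
contact_force: [0.3, 0.3, 0.4]
grip_width: 0.612
gripper_force: 0.2
```

```bash
python3 -c "
from h import *
rel(TOP-37*A,tilt())
s=robot.sense();print(tilt().inv().apply(s['contact_force']))"
```

```text
t 4.15 pos [561.51 -30.27 145.16] j [-0.15  0.02  2.06 -0.08  0.54  0.14] F [0.32 0.34 0.44] grip 57.508560528851184 0.18021622388914693
rot [ 0.05 -0.12 -0.05] 0.13941699066663416 | slide now axes [-0.47 -2.26  2.33] | slide target axes [-0.46 -2.26  2.33]
[ 0.41  0.42 -0.27]
```

send_rows:
  commands:
    - {"rot": [0,0,0],"slide": [0,-0.002,0],"fingers": 1}
    - {"rot": [0,0,0],"slide": [0,0,0],"fingers": 1}
    - {"rot": [0,0,0],"slide": [0,0,0],"fingers": 1}
    - {"rot": [0,0,0],"slide": [0,0,0],"fingers": 1}

```text
t: 4.55
eef_pos: [560.2, -29.9, 144.1]
orientation: [2.114, 1.672, 0.452]
contact_force: [-1.2, -0.1, 4.6]
grip_width: 0.569
gripper_force: 8.0
```

```bash
python3 -c "
from h import *
rel(TOP-37*A,tilt())
s=robot.sense();print(tilt().inv().apply(s['contact_force']))"
```

```text
t 4.55 pos [560.16 -29.9  144.09] j [-0.15  0.02  2.06 -0.08  0.54  0.14] F [-1.16 -0.14  4.62] grip 53.529699228666594 8.000411060638726
rot [ 0.07 -0.12 -0.06] 0.14804525155825157 | slide now axes [-0.51 -0.52  2.11] | slide target axes [-0.51 -0.52  2.11]
[-0.4   1.36 -4.55]
```

send_rows:
  commands:
    - {"rot": [0,0,0],"slide": [0,0,-0.005],"fingers": 1}
    - {"rot": [0,0,0],"slide": [0,0,-0.01],"fingers": 1}
    - {"rot": [0,0,0],"slide": [0,0,-0.015],"fingers": 1}
    - {"rot": [0,0,0],"slide": [0,0,-0.02],"fingers": 1}
    - {"rot": [0,0,0],"slide": [0,0,-0.02],"fingers": 1}

```text
t: 5.05
eef_pos: [524.4, -21.8, 204.6]
orientation: [2.116, 1.673, 0.449]
contact_force: [-0.1, 0.2, -0.3]
grip_width: 0.572
gripper_force: 8.0
```

send_rows:
  commands:
    - {"rot": [0,0,0],"slide": [0,0,-0.02],"fingers": 1}
    - {"rot": [0,0,0],"slide": [0,0,-0.01],"fingers": 1}
    - {"rot": [0,0,0],"slide": [0,0,0],"fingers": 1}

```text
t: 5.35
eef_pos: [511.1, -18.5, 232.0]
orientation: [2.113, 1.671, 0.453]
contact_force: [0.8, 0.5, -0.2]
grip_width: 0.569
gripper_force: 8.0
```

```bash
python3 - <<'E'
from ov import *
BD=np.array([442.,237,11]); D=Rn.from_matrix(np.c_[[0,1,0],[1,0,0],[0,0,-1.]])
x=np.array([0,1.,0])
rel(BD+[0,0,90],D)
W=robot.camera_params("wrist");w=robot.read_camera("wrist")[:,:,::-1]
s=robot.sense();n=s["eef_pos"]+A*(37-42-16)  # placeholder
CAPT=TOP-2*A   # shell top 14 above rim; cup top 16 above rim
rings=[(circ(CAPT,A,23.5),(0,0,255)),(circ(CAPT-34*A,A,23.5),(0,200,0))]
cv2.imwrite("pics/ov3.png",crop(w,W,proj(W,CAPT+20*A),200,150,4,rings))
E
```

```text
t 5.35 pos [511.13 -18.54 231.99] j [-0.13 -0.15  1.97 -0.07  0.8   0.13] F [ 0.77  0.54 -0.25] grip 53.52662190467818 7.999963467009366
rot [ 30.05   3.37 -13.01] 32.92227126245615 | slide now axes [ 232.51 -175.04   50.38] | slide target axes [255.54 -69.13 130.99]
```

View pics/ov3.png

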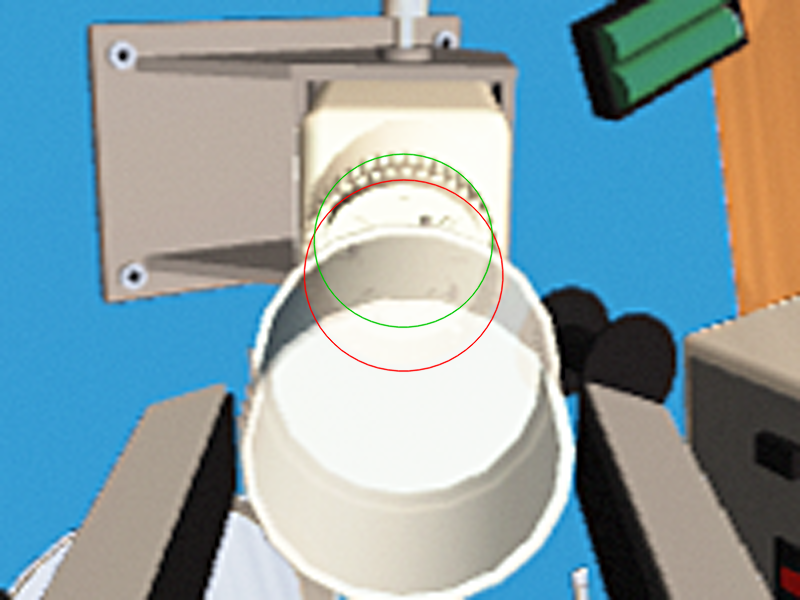

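The cup is held cleanly in the fingers and off the bottle; the exposed cap lies where predicted (bottom ring matches at about (404,250)). Now I move to the board and turn upright.

send_rows:
  commands:
    - {"rot": [0,0,0],"slide": [0.02,-0.015,0.0],"fingers": 1}
    - {"rot": [0,0,0],"slide": [0.035,-0.025,0.005],"fingers": 1}
    - {"rot": [0,0,0],"slide": [0.035,-0.025,0.008],"fingers": 1}
    - {"rot": [0,0,0],"slide": [0.035,-0.025,0.008],"fingers": 1}
    - {"rot": [0,0,0],"slide": [0.035,-0.025,0.008],"fingers": 1}

```text
t: 5.9
eef_pos: [464.2, 158.1, 146.3]
orientation: [2.115, 1.673, 0.45]
contact_force: [1.2, -0.8, -1.1]
grip_width: 0.575
gripper_force: 8.0
```

send_rows:
  commands:
    - {"rot": [0,0,0],"slide": [0.035,-0.025,0.008],"fingers": 1}
    - {"rot": [0,0,0],"slide": [0.025,-0.02,0.008],"fingers": 1}
    - {"rot": [0,0,0],"slide": [0.012,-0.015,0.005],"fingers": 1}
    - {"rot": [7.5,0,0],"slide": [0,0,0],"fingers": 1}
    - {"rot": [7.5,0,0],"slide": [0,0,0],"fingers": 1}

```text
t: 6.4
eef_pos: [437.6, 235.1, 96.1]
orientation: [2.262, 1.795, 0.263]
contact_force: [0.9, -1.0, -0.3]
grip_width: 0.572
gripper_force: 8.0
```

send_rows:
  commands:
    - {"rot": [7.5,0,0],"slide": [0,0,0],"fingers": 1}
    - {"rot": [7.5,0,0],"slide": [0,0,0],"fingers": 1}
    - {"rot": [0,0,0],"slide": [0,0,0],"fingers": 1}
    - {"rot": [0,0,0],"slide": [0,0,0],"fingers": 1}

```text
t: 6.8
eef_pos: [441.1, 232.6, 97.3]
orientation: [2.438, 1.913, 0.036]
contact_force: [-1.1, -0.1, -0.5]
grip_width: 0.572
gripper_force: 8.0
```

```bash
python3 - <<'E'
from h import *
D=tilt()*Rn.from_euler('x',30,degrees=True)
rel(np.array([442,237,20.]),D)
E
```

```text
t 6.8 pos [441.1  232.56  97.31] j [ 0.37  0.2   1.81 -0.04  1.09  0.63] F [-1.07 -0.09 -0.48] grip 53.73822496808595 7.999989772215486
rot [ 2.74  0.47 -0.45] 2.820479186706677 | slide now axes [ 5.15 -3.88 77.17] | slide target axes [ 4.53 -0.14 77.31]
```

send_rows:
  commands:
    - {"rot": [2.7,0.5,0],"slide": [0.0045,-0.001,0.0],"fingers": 1}
    - {"rot": [0,0,0],"slide": [0,0,0.025],"fingers": 1}
    - {"rot": [0,0,0],"slide": [0,0,0.025],"fingers": 1}
    - {"rot": [0,0,0],"slide": [0,0,0.015],"fingers": 1}
    - {"rot": [0,0,0],"slide": [0,0,0],"fingers": 1}

```text
t: 7.3
eef_pos: [436.8, 237.6, 31.3]
orientation: [-2.466, -1.944, 0.005]
contact_force: [-0.8, 0.5, -0.2]
grip_width: 0.571
gripper_force: 8.0
```

```bash
python3 - <<'E'
from h import *
D=tilt()*Rn.from_euler('x',30,degrees=True)
rel(np.array([442,237,20.]),D)
E
```

```text
t 7.3 pos [436.85 237.62  31.29] j [0.36 0.29 1.88 0.   0.97 0.59] F [-0.78  0.49 -0.2 ] grip 53.669005784746595 7.999980426393449
rot [-0.16  0.08 -0.21] 0.27446900907361077 | slide now axes [ 0.61  5.19 11.27] | slide target axes [ 0.58  5.16 11.29]
```

send_rows:
  commands:
    - {"rot": [0,0,0],"slide": [0,0.005,0.005],"fingers": 1}
    - {"rot": [0,0,0],"slide": [0,0,0.004],"fingers": 1}
    - {"rot": [0,0,0],"slide": [0,0,0],"fingers": 1}

```text
t: 7.6
eef_pos: [446.5, 237.4, 25.0]
orientation: [2.469, 1.943, 0.007]
contact_force: [0.0, -0.3, -0.6]
grip_width: 0.568
gripper_force: 8.0
```

send_rows:
  commands:
    - {"rot": [0,0,0],"slide": [0,0,0.002],"fingers": 1}
    - {"rot": [0,0,0],"slide": [0,0,0],"fingers": 1}

```text
t: 7.8
eef_pos: [446.7, 237.2, 23.1]
orientation: [2.469, 1.942, 0.007]
contact_force: [-0.2, -0.5, 0.3]
grip_width: 0.568
gripper_force: 8.0
```

send_rows:
  commands:
    - {"rot": [0,0,0],"slide": [0,0,0.001],"fingers": 1}
    - {"rot": [0,0,0],"slide": [0,0,0],"fingers": 1}

```text
t: 8.0
eef_pos: [446.6, 237.2, 21.9]
orientation: [-2.469, -1.942, -0.006]
contact_force: [-0.1, -0.8, 0.4]
grip_width: 0.572
gripper_force: 8.0
```

send_rows:
  commands:
    - {"rot": [0,0,0],"slide": [0,0,0.0015],"fingers": 1}
    - {"rot": [0,0,0],"slide": [0,0,0],"fingers": 1}

```text
t: 8.2
eef_pos: [446.5, 237.2, 20.2]
orientation: [-2.469, -1.942, -0.006]
contact_force: [1.3, 0.0, 0.0]
grip_width: 0.566
gripper_force: 8.0
```

send_rows:
  commands:
    - {"rot": [0,0,0],"slide": [0,0,0.001],"fingers": 1}
    - {"rot": [0,0,0],"slide": [0,0,0],"fingers": 1}

```text
t: 8.4
eef_pos: [446.5, 237.2, 19.2]
orientation: [-2.469, -1.942, -0.006]
contact_force: [-0.9, 0.0, -0.3]
grip_width: 0.572
gripper_force: 8.0
```

send_rows:
  commands:
    - {"rot": [0,0,0],"slide": [0,0,0.001],"fingers": 1}
    - {"rot": [0,0,0],"slide": [0,0,0],"fingers": 1}

```text
t: 8.6
eef_pos: [446.5, 237.2, 18.3]
orientation: [-2.469, -1.942, -0.006]
contact_force: [0.1, -0.0, -0.2]
grip_width: 0.573
gripper_force: 8.0
```

send_rows:
  commands:
    - {"rot": [0,0,0],"slide": [0,0,0.001],"fingers": 1}
    - {"rot": [0,0,0],"slide": [0,0,0],"fingers": 1}

```text
t: 8.8
eef_pos: [446.8, 237.1, 17.6]
orientation: [2.469, 1.942, 0.006]
contact_force: [-0.2, -1.1, 2.2]
grip_width: 0.568
gripper_force: 8.0
```

send_rows:
  commands:
    - {"rot": [0,0,0],"slide": [0,0,0.001],"fingers": 1}
    - {"rot": [0,0,0],"slide": [0,0,0],"fingers": 1}

```text
t: 9.0
eef_pos: [446.8, 237.2, 17.2]
orientation: [2.469, 1.942, 0.007]
contact_force: [-0.3, -1.9, 6.3]
grip_width: 0.572
gripper_force: 8.0
```

Contact occurs at z ≈ 17.7, as predicted. I release and retreat.

send_rows:
  commands:
    - {"rot": [0,0,0],"slide": [0,0,-0.001],"fingers": -1}
    - {"rot": [0,0,0],"slide": [0,0,0],"fingers": -1}
    - {"rot": [0,0,0],"slide": [0,0,0],"fingers": -1}
    - {"rot": [0,0,0],"slide": [0,0,0],"fingers": -1}
    - {"rot": [0,0,0],"slide": [0,0,0],"fingers": -1}

```text
t: 9.5
eef_pos: [446.5, 237.2, 17.2]
orientation: [-2.469, -1.942, -0.006]
contact_force: [-0.3, 0.0, -0.4]
grip_width: 0.959
gripper_force: 0.0
```

send_rows:
  commands:
    - {"rot": [0,0,0],"slide": [0,0,-0.015],"fingers": -1}
    - {"rot": [0,0,0],"slide": [0,0,-0.03],"fingers": -1}
    - {"rot": [0,0,0],"slide": [0,0,-0.045],"fingers": -1}
    - {"rot": [0,0,0],"slide": [0,0,-0.045],"fingers": -1}
    - {"rot": [0,0,0],"slide": [0,0,-0.045],"fingers": -1}

```text
t: 10.0
eef_pos: [445.7, 236.7, 199.0]
orientation: [-2.469, -1.942, -0.006]
contact_force: [-0.1, -0.7, -0.3]
grip_width: 1.003
gripper_force: 0.0
```

```bash
python3 - <<'E'
from h import *
w=robot.read_camera("wrist")[:,:,::-1];t=robot.read_camera("top")[:,:,::-1]
t=cv2.resize(t[150:250,110:300],(0,0),fx=3,fy=3);w=cv2.resize(w,(0,0),fx=.6,fy=.6)
w=cv2.copyMakeBorder(w,0,300-w.shape[0],0,0,cv2.BORDER_CONSTANT)
o=np.hstack([t,w]);cv2.imwrite("pics/c.png",cv2.resize(o,(0,0),fx=.9,fy=.9));print(o.shape)
rel(TOP+A*60,tilt(45))
E
```

```text
(300, 877, 3)
t 10.1 pos [450.23 238.39 203.81] j [0.35 0.15 1.6  0.   1.37 0.59] F [ 0.92 -0.2   0.26] grip 93.98875031296777 0.0
rot [-27.88  10.99  43.53] 52.85358738243999 | slide now axes [-235.4   122.42  -23.05] | slide target axes [-85.27 248.93  41.18]
```

View pics/c.png

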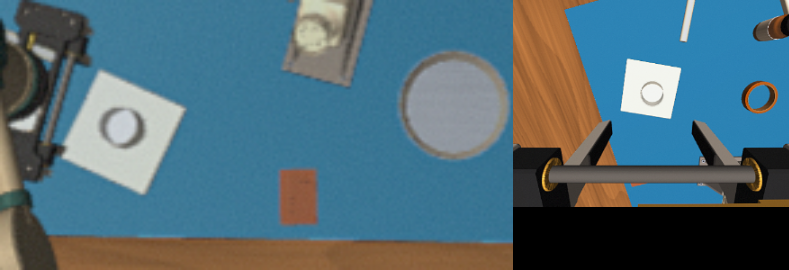

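The cup stands wholly on the white board, at (122,126) in the left panel and (652,92) in the right. Now the cap: I go to the pre-pose with 45° of roll.

send_rows:
  commands:
    - {"rot": [0,0,0],"slide": [-0.039,0.0205,-0.008],"fingers": -1}
    - {"rot": [0,0,0],"slide": [-0.039,0.0205,-0.008],"fingers": -1}
    - {"rot": [0,0,0],"slide": [-0.039,0.0205,-0.007],"fingers": -1}
    - {"rot": [0,0,0],"slide": [-0.039,0.0205,0],"fingers": -1}
    - {"rot": [0,0,0],"slide": [-0.039,0.0205,0],"fingers": -1}

```text
t: 10.6
eef_pos: [499.5, 21.5, 219.4]
orientation: [-2.469, -1.942, -0.006]
contact_force: [0.2, -0.0, 0.2]
grip_width: 0.997
gripper_force: 0.0
```

send_rows:
  commands:
    - {"rot": [0,0,0],"slide": [-0.039,0.0205,0],"fingers": -1}
    - {"rot": [-3.98,1.57,6.22],"slide": [0,0,0],"fingers": -1}
    - {"rot": [-3.98,1.57,6.22],"slide": [0,0,0],"fingers": -1}
    - {"rot": [-3.98,1.57,6.22],"slide": [0,0,0],"fingers": -1}
    - {"rot": [-3.98,1.57,6.22],"slide": [0,0,0],"fingers": -1}

```text
t: 11.1
eef_pos: [509.9, -20.2, 218.9]
orientation: [2.679, 1.276, 0.39]
contact_force: [-1.0, 0.1, 0.1]
grip_width: 0.998
gripper_force: 0.0
```

send_rows:
  commands:
    - {"rot": [-3.98,1.57,6.22],"slide": [0,0,0],"fingers": -1}
    - {"rot": [-3.98,1.57,6.22],"slide": [0,0,0],"fingers": -1}
    - {"rot": [-3.98,1.57,6.22],"slide": [0,0,0],"fingers": -1}
    - {"rot": [0,0,0],"slide": [0,0,0],"fingers": -1}
    - {"rot": [0,0,0],"slide": [0,0,0],"fingers": -1}

```text
t: 11.6
eef_pos: [510.1, -19.2, 219.5]
orientation: [2.708, 0.777, 0.637]
contact_force: [-0.3, -0.2, 0.5]
grip_width: 1.003
gripper_force: 0.0
```

```bash
python3 - <<'E'
from ov import *
s=robot.sense();rel(TOP-36*A,tilt(45))
W=robot.camera_params("wrist");w=robot.read_camera("wrist")[:,:,::-1]
CAPT=TOP-2*A
rings=[(circ(CAPT,A,23.5),(0,0,255)),(circ(CAPT-34*A,A,23.5),(0,200,0))]
cv2.imwrite("pics/ov4.png",crop(w,W,proj(W,CAPT-10*A),130,100,6,rings))
E
```

```text
t 11.6 pos [510.12 -19.24 219.54] j [-0.13 -0.13  1.98 -0.08  0.79  0.93] F [-0.33 -0.18  0.5 ] grip 94.27492406387367 0.0
rot [-0.29  0.75  0.4 ] 0.900427569463271 | slide now axes [ 5.9   4.35 91.93] | slide target axes [ 4.73  3.84 92.02]
```

View pics/ov4.png

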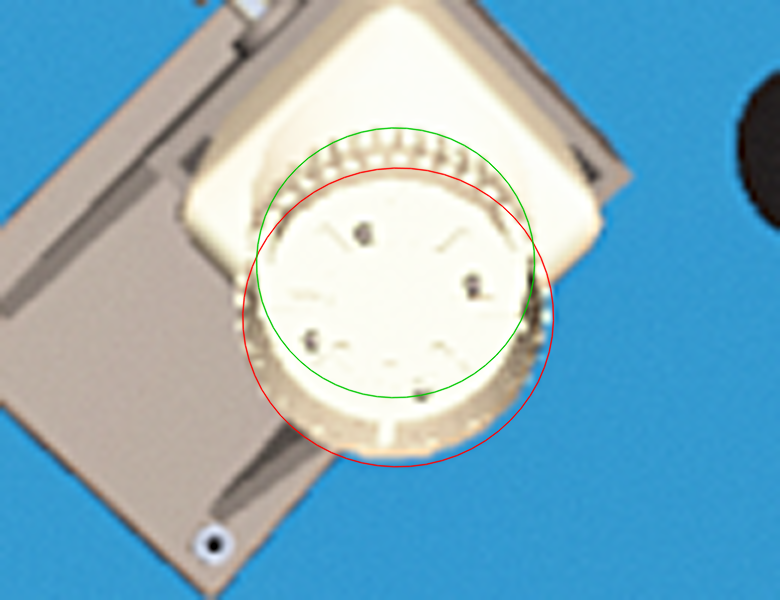

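The cap outline (x 237–549, bottom 458) lies within about 1 mm of the model. I correct and descend.

send_rows:
  commands:
    - {"rot": [-0.3,0.75,0.4],"slide": [0,0,0],"fingers": -1}
    - {"rot": [0,0,0],"slide": [0.005,0.0035,0.02],"fingers": -1}
    - {"rot": [0,0,0],"slide": [0,0,0.03],"fingers": -1}
    - {"rot": [0,0,0],"slide": [0,0,0.03],"fingers": -1}
    - {"rot": [0,0,0],"slide": [0,0,0.012],"fingers": -1}

```text
t: 12.15
eef_pos: [560.9, -31.4, 140.6]
orientation: [2.709, 0.763, 0.655]
contact_force: [-0.6, 0.2, 0.5]
grip_width: 1.003
gripper_force: 0.0
```

send_rows:
  commands:
    - {"rot": [0,0,0],"slide": [0,0,0],"fingers": -1}
    - {"rot": [0,0,0],"slide": [0,0,0],"fingers": -1}

```text
t: 12.35
eef_pos: [561.2, -31.1, 143.4]
orientation: [2.706, 0.762, 0.66]
contact_force: [1.1, 0.0, 0.5]
grip_width: 0.998
gripper_force: 0.0
```

```bash
python3 -c "
from h import *
rel(TOP-36*A,tilt(45))"
```

```text
t 12.35 pos [561.2  -31.05 143.44] j [-0.15  0.02  2.06 -0.09  0.54  0.94] F [1.14 0.03 0.49] grip 93.81968444677761 0.0
rot [ 0.09 -0.01 -0.22] 0.23966955165828135 | slide now axes [-0.66 -1.18 -0.09] | slide target axes [-0.65 -1.18 -0.09]
```

send_rows:
  commands:
    - {"rot": [0,0,0],"slide": [-0.0003,-0.0014,0],"fingers": 1}
    - {"rot": [0,0,0],"slide": [0,0,0],"fingers": 1}
    - {"rot": [0,0,0],"slide": [0,0,0],"fingers": 1}
    - {"rot": [0,0,0],"slide": [0,0,0],"fingers": 1}
    - {"rot": [0,0,0],"slide": [0,0,0],"fingers": 1}
  force: 10

```text
t: 12.85
eef_pos: [559.8, -29.4, 143.2]
orientation: [2.706, 0.763, 0.661]
contact_force: [-0.5, 0.3, -0.6]
grip_width: 0.615
gripper_force: 0.0
```

send_rows:
  commands:
    - {"rot": [0,0,0],"slide": [0,0,0],"fingers": 1}
    - {"rot": [0,0,0],"slide": [0,0,0],"fingers": 1}
    - {"rot": [0,0,0],"slide": [0,0,0],"fingers": 1}

```text
t: 13.15
eef_pos: [560.5, -29.9, 143.5]
orientation: [2.705, 0.763, 0.662]
contact_force: [0.4, -2.0, 2.0]
grip_width: 0.49
gripper_force: 10.0
```

```bash
python3 -c "
from h import *
rel(TOP-36*A,tilt(45))
s=robot.sense();print(Rn.from_rotvec(s['orientation']).inv().apply(s['contact_force']),s['moment'])"
```

```text
t 13.15 pos [560.46 -29.92 143.47] j [-0.14  0.02  2.07 -0.09  0.54  0.94] F [ 0.44 -1.96  2.04] grip 46.05808395546706 10.002322200671188
rot [ 0.17 -0.08 -0.18] 0.2631339999103129 | slide now axes [-0.72  0.07  0.42] | slide target axes [-0.72  0.07  0.42]
[-0.    2.54 -1.32] [-0.48  0.12 -0.22]
```

send_rows:
  commands:
    - {"rot": [0,0,0],"slide": [0,0.0003,0],"fingers": 1}
    - {"rot": [0,0,0],"slide": [0,0,0],"fingers": 1}
    - {"rot": [0,0,0],"slide": [0,0,0.002],"fingers": 1}
    - {"rot": [0,0,0],"slide": [0,0,0.002],"fingers": 1}
    - {"rot": [0,0,0],"slide": [0,0,0],"fingers": 1}
  force: 50

```text
t: 13.65
eef_pos: [562.3, -30.5, 140.1]
orientation: [2.705, 0.763, 0.661]
contact_force: [-4.3, -2.1, 7.6]
grip_width: 0.479
gripper_force: 50.0
```

```bash
cat > f.py <<'E'
from h import *
s=robot.sense();R=Rn.from_rotvec(s['orientation']).inv()
print("t",s["t"],"pos below ref",tilt(0).inv().apply(s["eef_pos"]-(TOP-36*A)),"F tool",R.apply(s['contact_force']),"M",R.apply(s['moment']),"w",s["grip_width"]*94,s["gripper_force"],"j6",s["joints"][5])
E
python3 f.py
```

```text
t 13.65 pos below ref [0.45 0.46 3.48] F tool [-1.69  2.59 -8.42] M [-0.32 -0.45 -0.04] w 44.993446918415344 50.01043661730364 j6 0.9437236655931723
```

send_rows:
  commands:
    - {"rot": [0,0,0],"slide": [0,0,0.0015],"fingers": 1}
    - {"rot": [0,0,0],"slide": [0,0,0.001],"fingers": 1}
    - {"rot": [0,0,0],"slide": [0,0,0],"fingers": 1}

```text
t: 13.95
eef_pos: [562.8, -30.6, 139.3]
orientation: [2.704, 0.763, 0.662]
contact_force: [-13.3, -0.7, 19.2]
grip_width: 0.476
gripper_force: 50.0
```

```bash
python3 f.py
```

```text
t 13.95 pos below ref [0.49 0.52 4.4 ] F tool [ -3.62   1.65 -23.01] M [ 0.   -0.93 -0.04] w 44.77430739075623 50.022784306202084 j6 0.9442962878208768
```

The cap is bottomed out with 23 N of press. Turning anticlockwise (negative about tool z).

send_rows:
  commands:
    - {"rot": [0,0,-6],"slide": [0,0,0],"fingers": 1}
    - {"rot": [0,0,-6],"slide": [0,0,0],"fingers": 1}
    - {"rot": [0,0,-6],"slide": [0,0,0],"fingers": 1}
    - {"rot": [0,0,-6],"slide": [0,0,0],"fingers": 1}
    - {"rot": [0,0,-6],"slide": [0,0,0],"fingers": 1}

```text
t: 14.45
eef_pos: [563.4, -29.9, 139.6]
orientation: [2.34, 1.397, 0.529]
contact_force: [-11.1, 2.3, 18.4]
grip_width: 0.481
gripper_force: 50.0
```

```bash
python3 f.py
```

```text
t 14.45 pos below ref [1.22 1.02 4.36] F tool [ -0.44  -0.43 -21.67] M [ 0.56 -0.16  0.04] w 45.23182263018673 50.01770508242771 j6 0.41661540715815715
```

send_rows:
  commands:
    - {"rot": [0,0,-6],"slide": [0,0,0],"fingers": 1}
    - {"rot": [0,0,-6],"slide": [0,0,0],"fingers": 1}
    - {"rot": [0,0,-6],"slide": [0,0,0],"fingers": 1}
    - {"rot": [0,0,-6],"slide": [0,0,0],"fingers": 1}
    - {"rot": [0,0,-6],"slide": [0,0,0],"fingers": 1}

```text
t: 14.95
eef_pos: [563.3, -29.7, 139.5]
orientation: [1.856, 1.912, 0.37]
contact_force: [-11.3, 2.8, 18.9]
grip_width: 0.481
gripper_force: 50.0
```

```bash
python3 f.py
```

```text
t 14.95 pos below ref [1.38 0.87 4.34] F tool [  0.26  -0.5  -22.17] M [ 0.66  0.14 -0.02] w 45.199557883584006 50.0159577280283 j6 -0.10700913108937488
```

send_rows:
  commands:
    - {"rot": [0,0,-7],"slide": [0,0,0],"fingers": 1}
    - {"rot": [0,0,-7],"slide": [0,0,0],"fingers": 1}
    - {"rot": [0,0,-7],"slide": [0,0,0],"fingers": 1}
    - {"rot": [0,0,-7],"slide": [0,0,0],"fingers": 1}
    - {"rot": [0,0,-7],"slide": [0,0,0],"fingers": 1}

```text
t: 15.45
eef_pos: [563.1, -30.0, 139.4]
orientation: [1.176, 2.345, 0.163]
contact_force: [-12.2, 1.6, 19.6]
grip_width: 0.478
gripper_force: 50.0
```

```bash
python3 f.py
```

```text
t 15.45 pos below ref [1.09 0.64 4.36] F tool [ -0.23  -1.42 -23.16] M [0.64 0.33 0.05] w 44.9548541214186 50.01523784128949 j6 -0.7185349373967045
```

send_rows:
  commands:
    - {"rot": [0,0,0],"slide": [0,0,-0.003],"fingers": 1}
    - {"rot": [0,0,0],"slide": [0,0,-0.003],"fingers": 1}
    - {"rot": [0,0,0],"slide": [0,0,-0.003],"fingers": 1}
    - {"rot": [0,0,0],"slide": [0,0,0],"fingers": 1}

```text
t: 15.85
eef_pos: [558.7, -29.3, 145.0]
orientation: [1.182, 2.345, 0.163]
contact_force: [0.8, -1.0, 1.3]
grip_width: 0.469
gripper_force: 61.8
```

```bash
python3 f.py
```

```text
t 15.85 pos below ref [ 0.72 -0.39 -2.73] F tool [-1.69  0.39 -0.59] M [ 0.04 -0.14 -0.07] w 44.10657051217988 61.826928933151066 j6 -0.7157550460419143
```

Force is near zero while 2.3 mm above rest, so the cap seems free. I continue lifting along the axis.

send_rows:
  commands:
    - {"rot": [0,0,0],"slide": [0,0,-0.005],"fingers": 1}
    - {"rot": [0,0,0],"slide": [0,0,-0.01],"fingers": 1}
    - {"rot": [0,0,0],"slide": [0,0,-0.01],"fingers": 1}
    - {"rot": [0,0,0],"slide": [0,0,-0.015],"fingers": 1}
    - {"rot": [0,0,0],"slide": [0,0,-0.02],"fingers": 1}

```text
t: 16.35
eef_pos: [527.3, -22.1, 196.2]
orientation: [1.184, 2.348, 0.162]
contact_force: [0.0, -0.1, -0.4]
grip_width: 0.472
gripper_force: 61.7
```

send_rows:
  commands:
    - {"rot": [0,0,0],"slide": [0,0,-0.02],"fingers": 1}
    - {"rot": [0,0,0],"slide": [0,0,-0.015],"fingers": 1}
    - {"rot": [0,0,0],"slide": [0,0,0],"fingers": 1}
    - {"rot": [0,0,0],"slide": [0,0,0],"fingers": 1}

```text
t: 16.75
eef_pos: [511.6, -18.2, 227.1]
orientation: [1.182, 2.345, 0.163]
contact_force: [0.1, -0.4, 0.2]
grip_width: 0.475
gripper_force: 61.7
```

```bash
python3 f.py; python3 - <<'E'
from h import *
D=tilt(-50)
s=robot.sense();R0=Rn.from_rotvec(s["orientation"])
# minimal rotation to vertical
z=R0.apply([0,0,1]);ax=np.cross(z,[0,0,-1.]);ax*=np.arcsin(np.linalg.norm(ax))/np.linalg.norm(ax)
rel(np.array([484,-211,90.]),Rn.from_rotvec(ax)*R0)
E
```

```text
t 16.75 pos below ref [  0.75  -1.27 -97.96] F tool [-0.41 -0.1  -0.09] M [ 0.2   0.22 -0.03] w 44.674797505401784 61.70467071700841 j6 -0.7260716354617186
t 16.75 pos [511.58 -18.17 227.07] j [-0.13 -0.14  1.98 -0.07  0.79 -0.73] F [ 0.09 -0.37  0.2 ] grip 44.674797505401784 61.70467071700841
rot [19.38 22.98 -0.  ] 30.054930444922775 | slide now axes [ -84.32 -182.65  127.52] | slide target axes [-138.62 -136.86  137.07]
```

The shell is firmly held (44.7 mm) 98 mm up the axis. I turn upright and move above the dish.

send_rows:
  commands:
    - {"rot": [4.85,5.75,0],"slide": [0,0,0],"fingers": 1}
    - {"rot": [4.85,5.75,0],"slide": [0,0,0],"fingers": 1}
    - {"rot": [4.85,5.75,0],"slide": [0,0,0],"fingers": 1}
    - {"rot": [4.85,5.75,0],"slide": [0,0,0],"fingers": 1}
    - {"rot": [0,0,0],"slide": [-0.02,-0.02,0],"fingers": 1}

```text
t: 17.25
eef_pos: [512.5, -46.0, 224.0]
orientation: [-1.408, -2.801, -0.001]
contact_force: [-0.4, -1.4, -1.1]
grip_width: 0.473
gripper_force: 61.7
```

send_rows:
  commands:
    - {"rot": [0,0,0],"slide": [-0.03,-0.03,0],"fingers": 1}
    - {"rot": [0,0,0],"slide": [-0.03,-0.03,0],"fingers": 1}
    - {"rot": [0,0,0],"slide": [-0.03,-0.03,0.02],"fingers": 1}
    - {"rot": [0,0,0],"slide": [-0.0286,-0.0269,0.03],"fingers": 1}
    - {"rot": [0,0,0],"slide": [0,0,0.04],"fingers": 1}

```text
t: 17.75
eef_pos: [485.3, -216.9, 136.2]
orientation: [1.419, 2.799, -0.004]
contact_force: [-0.2, 0.7, -0.9]
grip_width: 0.475
gripper_force: 61.7
```

send_rows:
  commands:
    - {"rot": [0,0,0],"slide": [0,0,0.03],"fingers": 1}
    - {"rot": [0,0,0],"slide": [0,0,0.017],"fingers": 1}
    - {"rot": [0,0,0],"slide": [0,0,0],"fingers": 1}
    - {"rot": [0,0,0],"slide": [0,0,0],"fingers": 1}

```text
t: 18.15
eef_pos: [484.6, -211.3, 89.7]
orientation: [-1.414, -2.804, 0.0]
contact_force: [0.7, -0.3, -0.8]
grip_width: 0.473
gripper_force: 61.7
```

```bash
python3 - <<'E'
from ov import *
s=robot.sense();R0=Rn.from_rotvec(s["orientation"])
z=R0.apply([0,0,1]);ax=np.cross(z,[0,0,-1.]);ax*=np.arcsin(np.linalg.norm(ax))/np.linalg.norm(ax)
rel(np.array([484,-211,8.]),Rn.from_rotvec(ax)*R0)
W=robot.camera_params("wrist");w=robot.read_camera("wrist")[:,:,::-1]
f=1.5;o=cv2.resize(w,(0,0),fx=f,fy=f)
c=np.array([484,-211,6.])
for C,r in ((c,63),(c+[0,0,15],75)):
    q=np.array([(proj(W,X)+.5)*f-.5 for X in circ(C,np.array([0.01,0,1]),r)]);cv2.polylines(o,[np.int32(q)],True,(0,0,255),1)
cv2.imwrite("pics/d.png",o)
E
```

```text
t 18.15 pos [ 484.56 -211.26   89.68] j [-0.54  0.27  1.74 -0.    1.14 -1.18] F [ 0.72 -0.32 -0.82] grip 44.42676527246805 61.67778502218425
rot [-0.04 -0.08 -0.  ] 0.0905411148640623 | slide now axes [ 0.43 -0.24 81.68] | slide target axes [ 0.54 -0.3  81.68]
```

View pics/d.png

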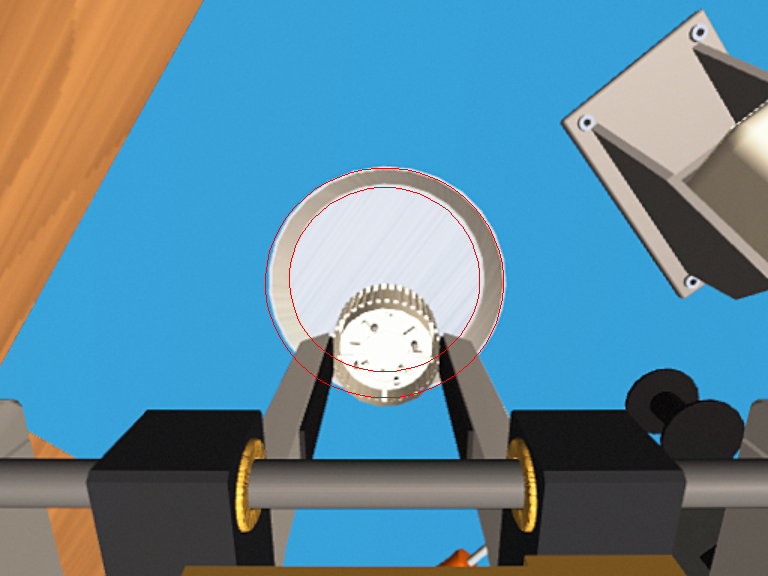

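The cap is held square in the fingers at (385,345), and the dish outlines match the model centred at (384,280), so the cap is over the dish centre. I descend.

send_rows:
  commands:
    - {"rot": [0,0,0],"slide": [0,0,0.025],"fingers": 1}
    - {"rot": [0,0,0],"slide": [0,0,0.025],"fingers": 1}
    - {"rot": [0,0,0],"slide": [0,0,0.015],"fingers": 1}
    - {"rot": [0,0,0],"slide": [0,0,0.007],"fingers": 1}
    - {"rot": [0,0,0],"slide": [0,0,0.003],"fingers": 1}

```text
t: 18.7
eef_pos: [485.4, -211.6, 15.8]
orientation: [1.413, 2.804, -0.001]
contact_force: [0.4, -0.5, -0.0]
grip_width: 0.474
gripper_force: 61.7
```

send_rows:
  commands:
    - {"rot": [0,0,0],"slide": [0,0,0],"fingers": 1}
    - {"rot": [0,0,0],"slide": [0,0,0],"fingers": 1}

```text
t: 18.9
eef_pos: [485.6, -211.8, 16.3]
orientation: [1.413, 2.803, -0.001]
contact_force: [-0.8, 0.1, -0.2]
grip_width: 0.47
gripper_force: 61.7
```

send_rows:
  commands:
    - {"rot": [0,0,0],"slide": [0,0,0.0015],"fingers": 1}
    - {"rot": [0,0,0],"slide": [0,0,0],"fingers": 1}

```text
t: 19.1
eef_pos: [484.9, -211.5, 14.2]
orientation: [1.414, 2.804, -0.0]
contact_force: [0.2, -0.1, -1.0]
grip_width: 0.474
gripper_force: 61.7
```

send_rows:
  commands:
    - {"rot": [0,0,0],"slide": [0,0,0.0015],"fingers": 1}
    - {"rot": [0,0,0],"slide": [0,0,0],"fingers": 1}

```text
t: 19.3
eef_pos: [484.6, -211.3, 12.2]
orientation: [-1.414, -2.805, 0.0]
contact_force: [-0.0, 0.3, 0.0]
grip_width: 0.471
gripper_force: 61.7
```

send_rows:
  commands:
    - {"rot": [0,0,0],"slide": [0,0,0.002],"fingers": 1}
    - {"rot": [0,0,0],"slide": [0,0,0],"fingers": 1}

```text
t: 19.5
eef_pos: [484.5, -211.2, 10.0]
orientation: [-1.414, -2.805, 0.0]
contact_force: [-0.9, -0.6, -0.2]
grip_width: 0.473
gripper_force: 61.7
```

send_rows:
  commands:
    - {"rot": [0,0,0],"slide": [0,0,0.0015],"fingers": 1}
    - {"rot": [0,0,0],"slide": [0,0,0],"fingers": 1}

```text
t: 19.7
eef_pos: [484.5, -211.3, 8.6]
orientation: [-1.414, -2.805, 0.0]
contact_force: [0.4, -0.5, -0.4]
grip_width: 0.471
gripper_force: 61.7
```

send_rows:
  commands:
    - {"rot": [0,0,0],"slide": [0,0,0.001],"fingers": 1}
    - {"rot": [0,0,0],"slide": [0,0,0],"fingers": 1}

```text
t: 19.9
eef_pos: [484.6, -211.3, 7.7]
orientation: [-1.414, -2.805, 0.0]
contact_force: [0.8, -0.2, -0.7]
grip_width: 0.472
gripper_force: 61.7
```

send_rows:
  commands:
    - {"rot": [0,0,0],"slide": [0,0,0.0007],"fingers": 1}
    - {"rot": [0,0,0],"slide": [0,0,0],"fingers": 1}

```text
t: 20.1
eef_pos: [484.9, -211.5, 7.5]
orientation: [1.414, 2.805, -0.001]
contact_force: [-0.5, 0.1, 2.1]
grip_width: 0.473
gripper_force: 62.1
```

send_rows:
  commands:
    - {"rot": [0,0,0],"slide": [0,0,0.0007],"fingers": 1}
    - {"rot": [0,0,0],"slide": [0,0,0],"fingers": 1}

```text
t: 20.3
eef_pos: [484.9, -211.5, 6.7]
orientation: [1.414, 2.805, -0.001]
contact_force: [0.2, 0.1, 4.6]
grip_width: 0.475
gripper_force: 62.3
```

Contact with 4.6 N. I release with a partial opening to keep clear of the dish wall, then retreat straight up.

send_rows:
  commands:
    - {"rot": [0,0,0],"slide": [0,0,-0.0005],"fingers": 1}
    - {"rot": [0,0,0],"slide": [0,0,0],"fingers": -0.3}
    - {"rot": [0,0,0],"slide": [0,0,0],"fingers": -0.3}
    - {"rot": [0,0,0],"slide": [0,0,0],"fingers": -0.3}
    - {"rot": [0,0,0],"slide": [0,0,0],"fingers": -0.3}

```text
t: 20.8
eef_pos: [484.4, -211.1, 6.5]
orientation: [-1.414, -2.804, 0.0]
contact_force: [-0.3, -0.0, 1.1]
grip_width: 0.645
gripper_force: 0.0
```

send_rows:
  commands:
    - {"rot": [0,0,0],"slide": [0,0,-0.005],"fingers": -0.3}
    - {"rot": [0,0,0],"slide": [0,0,-0.02],"fingers": -0.3}
    - {"rot": [0,0,0],"slide": [0,0,-0.04],"fingers": -0.3}
    - {"rot": [0,0,0],"slide": [0,0,-0.045],"fingers": -0.3}
    - {"rot": [0,0,0],"slide": [0,0,-0.03],"fingers": -0.3}

```text
t: 21.3
eef_pos: [485.6, -211.8, 150.1]
orientation: [1.413, 2.802, -0.001]
contact_force: [-1.0, -0.3, 0.1]
grip_width: 0.649
gripper_force: 0.0
```

```bash
python3 - <<'E'
from ov import *
w=robot.read_camera("wrist")[:,:,::-1];t=robot.read_camera("top")[:,:,::-1];s=robot.read_camera("scene")[:,:,::-1]
t=cv2.resize(t[110:250,100:350],(400,224),interpolation=cv2.INTER_CUBIC);w=cv2.resize(w,(400,300))
s=cv2.resize(s[130:280,190:410],(400,273),interpolation=cv2.INTER_CUBIC)
o=np.zeros((600,800,3),np.uint8);o[:224,:400]=t;o[:300,400:]=w;o[300:573,:400]=s
cv2.imwrite("pics/e.png",o)
W=robot.camera_params("wrist");print(proj(W,np.array([485,-211,42.])),proj(W,np.array([485,-211,7.])))
E
python3 f.py
```

```text
[256.25 182.55] [256.25 175.33]
t 21.45 pos below ref [-193.8   -23.07  -20.62] F tool [ 0.42 -0.53  0.05] M [ 0.02  0.08 -0.03] w 61.0822676476637 0.0 j6 -1.1792335178268396
```

The picture allowance is used up, so I check numerically that the cap sits upright at its predicted place in the dish.

```bash
python3 - <<'E'
from ov import *
W=robot.camera_params("wrist");w=robot.read_camera("wrist")
c=np.array([485,-211,41.]);q=np.array([proj(W,X) for X in circ(c,np.array([.001,0,1]),21)])
print("expected top ellipse",cv2.fitEllipse(np.float32(q)))
hsv=cv2.cvtColor(w,cv2.COLOR_RGB2HSV)
def prof(y,x0,x1): return [tuple(int(v) for v in w[y,x]) for x in range(x0,x1,3)]
x,y=proj(W,c).astype(int)
g=cv2.medianBlur(cv2.cvtColor(w,cv2.COLOR_RGB2GRAY),3)[y-60:y+60,x-60:x+60]
print(cv2.HoughCircles(g,cv2.HOUGH_GRADIENT,1,15,param1=80,param2=14,minRadius=15,maxRadius=36)[0][:5]+[x-60,y-60,0])
print(prof(y,x-45,x+46))
E
```

```text
expected top ellipse ((256.2427673339844, 181.9881134033203), (38.16204833984375, 39.30690383911133), 89.94025421142578)
[[255.5 177.5  20.2]
 [275.5 197.5  34.3]
 [286.5 148.5  25.7]
 [229.5 154.5  23. ]]
[(225, 229, 238), (223, 228, 237), (227, 231, 239), (226, 229, 239), (228, 232, 241), (225, 230, 238), (222, 227, 237), (227, 231, 240), (205, 200, 199), (244, 245, 235), (253, 254, 252), (254, 254, 253), (254, 254, 252), (254, 254, 252), (254, 254, 252), (254, 254, 252), (254, 254, 252), (254, 254, 252), (254, 254, 252), (254, 254, 253), (253, 254, 251), (255, 255, 255), (162, 154, 139), (224, 229, 238), (220, 226, 236), (226, 229, 238), (225, 229, 238), (228, 232, 240), (228, 232, 241), (225, 229, 238), (217, 224, 234)]
```

```bash
python3 -c "
from cell import robot
print(robot.sign_off())"
```

```text
the job is handed in; nothing more can be done
None
```

The job is handed in at about 21.5 s: the measuring cup stands mouth down on the white board, and the opened cap sits flat, top up, in the steel dish (last cap check by image code, not by eye).

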